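Knock a primed coupling out of its jig and hold it up in tongs

TASK

The tube coupling in the knock-out jig has been primed for bonding, so the robot's fingers must never touch it. Push the jig's red-knobbed lever right down so that it snaps over and pushes the coupling up out of its bore, then take the spring tongs by their blue grips, squeeze them shut on the raised coupling and lift it out. Finish still holding: keep the coupling up in the closed tongs at least 10 cm clear above the jig so I can slip its tube on, and leave everything else on the bench where it lies.

Things in the scene. Friction and masses are not known exactly. Their poses are not given: they have to be found in the camera images.
- jig: knock-out jig bolted to the bench, about 140 x 85 x 66 mm: green base plate, on it a square 54 x 54 mm aluminium block whose flat top is 66 mm above the bench. Origin: on the bench under the centre of the block's bore; z up, -x points along the lever towards its red knob. It stands elsewhere and turned in each start
- bore (a point): centre of the mouth of the jig's round 20 mm bore, on the block's top face (66 mm above the bench)
- knockout_lever (a joint): the jig's rocker lever: 0 = knob up, as found (coupling down in the bore), 0.5 rad = knob right down (coupling raised). An over-centre spring pushes it from mid travel (0.25) to the nearer end, so it stays where it is put; 5 to 8 N down on the knob takes it over, then it snaps the rest of the way by itself
- lever_knob (a point): centre of the red ball knob (23 mm diameter) at the free end of the lever, in front of the block: about 69 mm above the bench when up; right down it is about 27 mm above the bench (top of the ball at 39 mm) and 8 mm farther from the block
- coupling: nickel-plated tube coupling with a brass band, a cylinder 42 mm long, 16 to 19 mm thick, standing upright in the bore, its upper end level with the block's top (within 2 mm). Its y axis runs along the cylinder (up as it stands); origin on its side at mid length. With the lever right down it stands about 25 mm out of the bore, the lower 16 mm still in it
- coupling_mid (a point): middle of the coupling, on its axis, 21 mm from either end
- tongs: spring tongs, 210 mm long, 22 mm high as they lie: two steel strips joined by a sprung knuckle, ribbed blue grips half way along, white jaw pads at the tips. Body of the left strip; origin midway between the grips, on the underside; x points along the tongs to the jaws, z up; knuckle 105 mm behind the origin, middle of the jaws 88 mm ahead of it and 11 mm above the underside
- tongs_arm: the right strip of the tongs; origin on the knuckle, x towards the jaws. Each strip has a blue grip 66 mm long, 22 mm high. Sprung open the tongs measure 46 mm over the grips and 40 mm between the jaws; squeezing the grips to about 30 mm closes the jaws on the coupling. The spring needs about 5 N at the grips to start closing, 8 N when shut. The tongs weigh 90 g
- jaw_left (a point): middle of the gripping face of the left jaw pad (on tongs); each pad is 26 mm long and 14 mm high
- jaw_right (a point): middle of the gripping face of the right jaw pad (on tongs_arm)
- wedge: bystander: hardwood wedge 30 x 85 x 24 mm, origin under its centre
- trimmer: bystander: battery trimmer, navy and grey, 32 x 143 x 30 mm, origin under its centre
- pencil: bystander: orange pencil, 12 x 138 x 9 mm
- strap_coil: bystander: coil of white webbing strap, 63 mm wide, 25 mm high

How it is judged:
On the way, in this order (a step that is already met when the one before it is completed fails the run):
1. the lever is right down and the coupling stands raised in the bore (value of joint knockout_lever above 0.43 rad and z of coupling_mid in the frame of bore above -0.004 m), for 0.2 s.
2. the tongs, held by the fingers, are closed on the raised coupling (contact force between tongs_arm and coupling above 1 N and contact force between tongs and coupling above 2 N and contact force between the fingers and tongs above 2 N), for 0.2 s.
At the end, for the whole second after the job is handed in: the fingers hold the tongs (over 2 N), whose jaws both press (over 1 N each, 2 N in all) on the coupling, its middle within 30 mm of each jaw face, over 105 mm above the bore's mouth (lower end 8 cm clear), under 30 mm/s, touching neither jig nor robot; lever still down (over 0.43 rad) (all of step 2 and value of joint knockout_lever above 0.43 rad and z of coupling_mid in the frame of bore above 0.105 m and linear speed of coupling below 0.03 m/s and height (world z) of tongs above 0.1 m and distance between coupling_mid and jaw_left below 0.03 m and distance between coupling_mid and jaw_right below 0.03 m and contact force between each of coupling, tongs and jig below 0.1 N and contact force between coupling and the arm below 0.1 N and contact force between coupling and the fingers below 0.1 N); the arm keeps its last pose, push and grip.
It fails at once if the robot touches the primed coupling itself (contact force between any of the fingers, the arm and coupling above 0.3 N).
It fails at once if a bystander is moved by more than 3 cm (distance of any of wedge, trimmer, pencil, strap_coil from where it was at the start of the episode above 0.03 m).
It also fails if it takes over 51 s, if anything falls off the work surface, if the arm or the gripper's body presses on something with over 40 N, if the wrist force passes 120 N, or if a joint passes its speed limit or range.

ROBOT

A 7-joint arm with a two-finger parallel gripper is mounted at the origin on a cart in front of the work surface, level with it; the furniture and walls round the work are solid. World frame = base frame: x ahead of the robot, y to its left, z up, the work surface at z = 0. Lengths are in m, angles in rad, forces in N, time in s.
With the tool pointing down it reaches from about 0.4 to 0.9 m from the base axis. Payload 5.5 kg.
Tool frame: the origin (TCP) lies at the very end of the fingers, on their centre line; the grasp point (between the pads) lies 19 mm behind it; z points along the fingers, y is the line along which they close (so a half turn about z gives the same grasp; the last joint's range is limited). The gripper opens to 85 mm and grips with 20 to 120 N. Pads are 22 mm wide; open, the fingers measure 114 mm over their backs; the gripper's body (76 mm by 85 mm) begins 54 mm behind the grasp point. The pads swing forward as they close: fully open they stand 13 mm farther back than shut.
Start: joints at [-1.086, 0.501, -0.427, 1.55, 0.221, 1.138, -0.21], TCP at [0.143, 0.634, 0.231] pointing down, gripper open.
Joint ranges: [-2.88, 2.88], [-0.31, 2.03], [-1.54, 1.56], [0.2, 2.42], [-1.41, 4.55], [0.19, 2.02], [-2.57, 2.57]. Speed limits (rad/s): [2.57, 2.57, 3.14, 3.14, 3.14, 3.14, 3.14].

INTERFACE

Orientations are given as a unit quaternion [x, y, z, w].
In Python, from plant import telemetry, vision, bot gives the robot as it stands.
- The arm moves only by the tool carry_out, never from a script. Its argument "motion" is a list of rows, each an object with "offset": the shift along the world's x, y, z in units of 40 mm (1.0 is 40 mm), a list of three; "delta_rot": the turn, a rotation vector about the world's x, y, z in units of 6 degrees (1.0 is 6 degrees), a list of three; "fingers": the finger opening in mm, from 0 to 85.4. In form: [{"offset": [dx, dy, dz], "delta_rot": [rx, ry, rz], "fingers": fingers}, ...]. A call has 1 to 20 rows; each row shifts and turns the commanded pose from where the row before left it; what a row does not reach is not made up. A row lasts 1/12 s, in which the tool goes at most 41.7 mm and 7.16 degrees, less where a joint would pass 70% of its speed; a pose out of reach is approached as far as the arm can. A call is refused whole if a number of a shift passes 1 or a number of a turn 1, either way. A call with a gripper value outside its range is refused whole. The fingers move at their own pace and stop on an object; the grip force is fixed at half the most. Time passes only in rows, so rows that do not move let the fingers close. It gives the time, the measured TCP pose, the force, the opening and the grip force at its end, in the units of the state.
- telemetry.read_state(): the state, without advancing time (a new reading comes with each control period).
- vision.get_image(name): name is "side" or "top"; returns the picture (384x512x3 uint8, blue, green, red); there is no depth.
- vision.camera_info(name): a dict with "K" (3x3 intrinsics, pixels), "rvec" (rotation vector, rad) and "tvec" (3), from world to camera coordinates, as OpenCV has them. Camera axes: x right, y down, z forward; pixel columns grow to the right and rows downward; lengths in m; the calibration is good to about 2 mm. A picture is of the moment at which its call begins. camera_info takes no time and is no camera call.
- bot.finish_job(): hands the job in; it is judged then, once.
The state is a dict: "time": time; "joints": joint angles; "joint_vel": joint speeds; "effort": joint torques, N m; "ee_pos": TCP position; "orientation": TCP orientation; "ft_force": force on the tool from outside, world axes, zero at the start; "ft_torque": the same for the moment, N m; "grip_width": finger opening in m; "finger_force": force on a finger pad.
Only numpy, scipy, OpenCV 4.12 (cv2) and the standard library are available. Lean on these libraries where they do the work, as an engineer would, in place of code of your own. Each camera call takes 0.05 s, during which the arm holds its last target. There are 200 camera calls.

## Working session

There is one attempt and no reset: what is moved stays moved. The work goes in short steps, Python scripts to look and compute and a tool call to move; the robot and the scene stay as the last step left them, time stands still between calls to the robot, and variables do not carry over. Pictures are saved under pics/ and viewed, at most 10 in all, crops included, and the job is handed in when it is done.

Besides the shell and the picture viewer there is one more tool, called as a command line: name --argument value ..., lists and objects as JSON in quotes. carry_out: Moves the arm, as the interface text tells. Its arguments: {"type":"object","properties":{"motion":{"type":"array","items":{"type":"object","properties":{"offset":{"type":"array","items":{"type":"number"}},"delta_rot":{"type":"array","items":{"type":"number"}},"fingers":{"type":"number"}}}}},"required":["motion"]}

```bash
mkdir -p pics
python3 - <<'E'
from plant import telemetry, vision, bot
import cv2,json,numpy as np
s=telemetry.read_state(); print({k:np.round(v,3).tolist() for k,v in s.items()})
for n in("top","side"):
    im=vision.get_image(n); cv2.imwrite(f"pics/{n}0.png",im)
    c=vision.camera_info(n); print(n,{k:np.round(v,4).tolist() for k,v in c.items()})
E
```

```text
{'time': 0.0, 'joints': [-1.086, 0.502, -0.427, 1.551, 0.221, 1.138, -0.21], 'joint_vel': [0.001, 0.0, -0.001, -0.002, -0.0, 0.001, -0.001], 'effort': [0.001, -56.952, -5.816, -28.093, 0.011, 0.012, 0.0], 'ee_pos': [0.143, 0.633, 0.23], 'orientation': [0.111, 0.994, -0.001, -0.0], 'ft_force': [-0.023, -0.291, 0.4], 'ft_torque': [0.004, -0.043, 0.013], 'finger_force': 0.0, 'grip_width': 0.085}
top {'K': [[382.9789, 0.0, 254.1002], [0.0, 382.9789, 187.8552], [0.0, 0.0, 1.0]], 'rvec': [2.1329, -2.1515, 0.0835], 'tvec': [0.2567, 0.5717, 0.8753]}
side {'K': [[425.9837, 0.0, 254.0199], [0.0, 425.9837, 191.503], [0.0, 0.0, 1.0]], 'rvec': [2.1525, -0.3376, 0.1607], 'tvec': [-0.4566, 0.2634, 0.8646]}
```

View pics/top0.png

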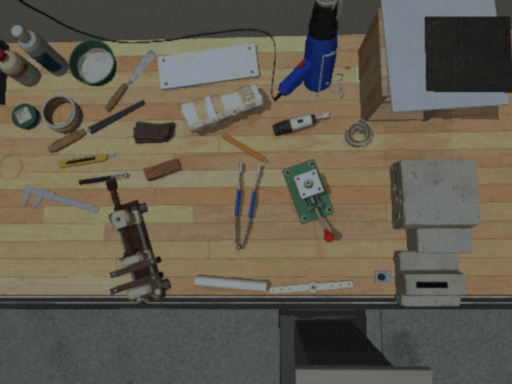

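View pics/side0.png

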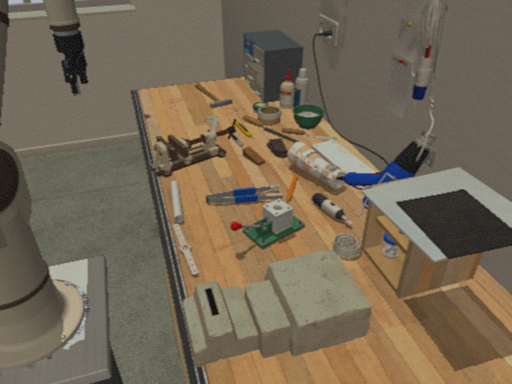

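The top view shows the tongs (knuckle near (240,246), jaws near (241,165) and (261,168)), the jig block near (309,183) and the knob near (329,236). I'll zoom in on both views.

```bash
cat > h.py <<'E'
import cv2,numpy as np
from plant import vision
def cam(n):
    c=vision.camera_info(n); return np.array(c["K"]),cv2.Rodrigues(np.array(c["rvec"]))[0],np.array(c["tvec"],float).reshape(3)
def pw(n,uv,z):
    K,R,t=cam(n); d=R.T@np.linalg.inv(K)@np.array([*uv,1.]); o=-R.T@t
    return o+d*(z-o[2])/d[2]
def wp(n,p):
    K,R,t=cam(n); q=K@(R@np.array(p)+t); return q[:2]/q[2]
def crop(src,out,u0,v0,w,h,s):
    im=cv2.imread(src)[v0:v0+h,u0:u0+w]; im=cv2.resize(im,None,fx=s,fy=s,interpolation=cv2.INTER_CUBIC)
    for k in range(0,w,10): cv2.putText(im,str(u0+k),(k*s,8),0,.3,(255,255,255),1); cv2.line(im,(k*s,10),(k*s,16),(255,255,255),1)
    for k in range(0,h,10): cv2.putText(im,str(v0+k),(0,k*s+4),0,.3,(255,255,255),1)
    cv2.imwrite(out,im)
E
python3 - <<'E'
from h import *
crop("pics/top0.png","pics/t1.png",225,150,130,105,6-1+0)
crop("pics/side0.png","pics/s1.png",195,170,115,85,6)
for n in("top","side"):
    K,R,t=cam(n); print(n,-R.T@t)
im=cv2.imread("pics/top0.png").astype(int); b,g,r=im[...,0],im[...,1],im[...,2]
sub=np.zeros(b.shape,bool); sub[150:255,225:355]=1
for nm,m in(("red",(r>110)&(g<60)&(b<70)),("blue",(b>r+35)&(b>90)),("green",(g>r+25)&(g>b+8))):
    k,l,st,c=cv2.connectedComponentsWithStats((m&sub).astype(np.uint8))
    for i in range(1,k):
        if st[i,4]>8: print(nm,st[i],c[i].round(1), pw("top",c[i],{"red":.069,"blue":.022,"green":.01}[nm]).round(4), cv2.minAreaRect(np.argwhere(l==i)[:,::-1].astype(np.float32)))
im=cv2.imread("pics/side0.png").astype(int); b,g,r=im[...,0],im[...,1],im[...,2]
sub[:]=0; sub[170:255,195:310]=1
for nm,m in(("red",(r>110)&(g<60)&(b<70)),):
    k,l,st,c=cv2.connectedComponentsWithStats((m&sub).astype(np.uint8))
    for i in range(1,k): print("side",nm,st[i],c[i], pw("side",c[i],.069).round(4))
E
```

```text
top [0.46674595 0.21626246 0.94567336]
side [ 0.27494752 -0.67600669  0.70204094]
red [324 229   4   3  10] [325.5 230.2] [0.4721 0.0897 0.069 ] ((325.5, 230.0), (2.0, 3.0), 90.0)
red [325 234   8   8  49] [328.7 237.3] [0.4561 0.0831 0.069 ] ((328.7500305175781, 237.25003051757812), (7.071067810058594, 6.363961219787598), 45.0)
blue [235 190   5  26  64] [236.8 202.7] [0.5401 0.2945 0.022 ] ((236.80198669433594, 202.48019409179688), (2.487593173980713, 25.273944854736328), 5.710593223571777)
blue [249 192   6  26  68] [251.4 204.6] [0.5351 0.2591 0.022 ] ((251.4189453125, 204.4864959716797), (2.6303837299346924, 25.481842041015625), 9.462322235107422)
green [285 162  32  59 584] [300.4 190.7] [0.5689 0.1395 0.01  ] ((300.5, 191.0), (58.0, 31.0), 90.0)
green [316 194  15  21 140] [323.3 202.8] [0.5388 0.0847 0.01  ] ((323.7945556640625, 203.95205688476562), (20.36515998840332, 11.118908882141113), 69.44395446777344)
side red [231 222  11   8  54] [234.85185185 225.14814815] [0.4586 0.0836 0.069 ]
```

View pics/t1.png

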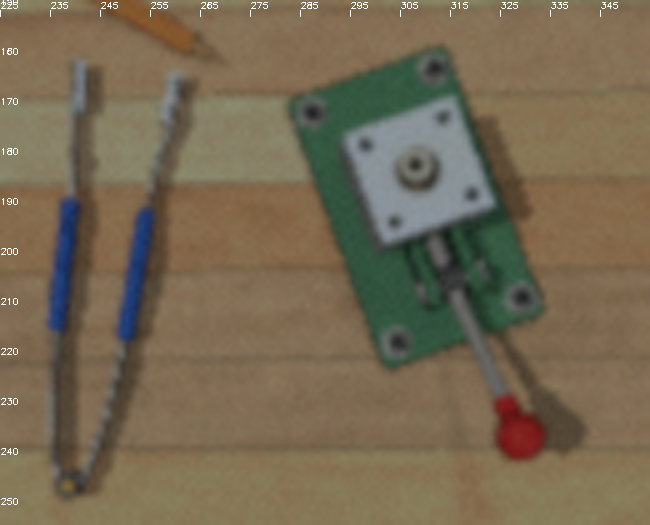

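View pics/s1.png

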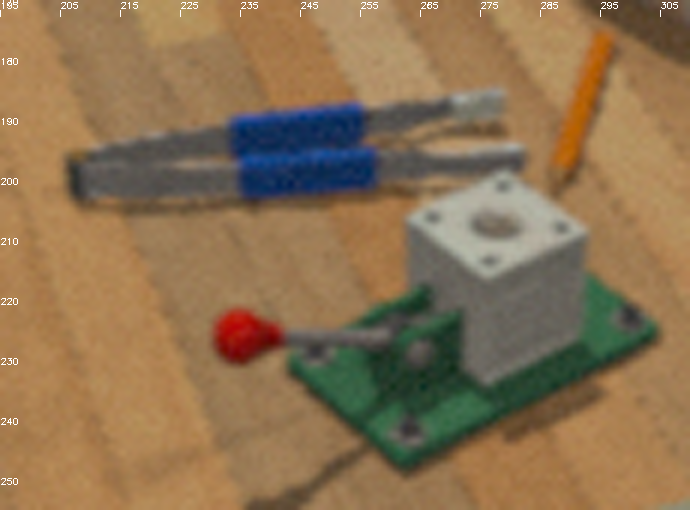

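The crops show the bore at about (308,183.4), the knuckle at about (238.2,247), and the grips and jaws clearly. The lever is up and the area around the tongs is free. Next I'll compute the poses.

Run:
```python
from h import *
T=lambda x,y:(225+x/5-.4,150+y/5-.4)
S=lambda x,y:(195+x/6-.4,170+y/6-.4)
r=lambda a:np.round(a,4)
knT=pw("top",(328.7,237.0),.069); knS=pw("side",(234.9,225.1),.069)
boT=pw("top",T(416,168),.066); boS=pw("side",S(497,224),.066)
cT=np.mean([pw("top",T(*p),.066) for p in((343,137),(457,96),(496,207),(385,248))],0)
cS=np.mean([pw("side",S(*p),.066) for p in((408,223),(503,172),(587,234),(488,277))],0)
print("knob",r(knT),r(knS),"bore",r(boT),r(boS),r(cT),r(cS),"dist",np.linalg.norm(knT-cT))
K=pw("top",T(67,486),.022); 
gl=pw("top",(236.8,202.7),.019); gr=pw("top",(251.4,204.6),.019)
jl=pw("top",T(80,87),.018); jr=pw("top",T(174,97),.018)
print("K",r(K),"gl",r(gl),"gr",r(gr),"jl",r(jl),"jr",r(jr))
o=(gl+gr)/2; j=(jl+jr)/2; d=(j-K)[:2]; print("orig",r(o),"K-o",np.linalg.norm((o-K)[:2]),"o-j",np.linalg.norm((j-o)[:2]),"yaw",np.degrees(np.arctan2(d[1],d[0])),"yawKo",np.degrees(np.arctan2(*(o-K)[1::-1])),"grip sep",np.linalg.norm(gl-gr),"grip dir",np.degrees(np.arctan2(*(gl-gr)[1::-1])))
# side check: project predicted points
for nm,p in(("K",K),("o",o),("jl",jl),("jr",jr),("gl",gl),("gr",gr)):
    u=wp("side",p); print(nm,r(u),"crop",r((u-[195,170]+.4)*6))
d=(cT-knT)[:2]; print("jig yaw",np.degrees(np.arctan2(d[1],d[0])))
```

```text
knob [0.4568 0.0829 0.069 ] [0.4588 0.0837 0.069 ] bore [0.5801 0.1268 0.066 ] [0.5796 0.1231 0.066 ] [0.5783 0.1249 0.066 ] [0.5789 0.1221 0.066 ] dist 0.12852884612613494
K [0.4343 0.2918 0.022 ] gl [0.5403 0.2949 0.019 ] gr [0.5353 0.2593 0.019 ] jl [0.6283 0.2855 0.018 ] jr [0.6227 0.2393 0.018 ]
orig [0.5378 0.2771 0.019 ] K-o 0.10452764876749888 o-j 0.08894176893655978 yaw -8.762414429192049 yawKo -8.10460944720633 grip sep 0.03585732395570992 grip dir 82.05218142135973
K [207.2915 195.1011] crop [ 76.1492 153.0064]
o [244.4543 192.1462] crop [299.1255 135.2769]
jl [273.7033 185.2185] crop [474.6196  93.7113]
jr [277.3768 194.2682] crop [496.6607 148.0092]
gl [243.5307 188.6328] crop [293.5843 114.1966]
gr [245.4005 195.7458] crop [304.8029 156.8751]
jig yaw 19.05335420218992
```

carry_out --motion '[{"offset": [0.2, -0.4, 0], "delta_rot": [0, 0, 0], "fingers": 0}, {"offset": [0.42, -0.75, 0], "delta_rot": [0, 0, 0.1], "fingers": 0}, {"offset": [0.42, -0.75, 0], "delta_rot": [0, 0, 0.1], "fingers": 0}, {"offset": [0.42, -0.75, 0], "delta_rot": [0, 0, 0.1], "fingers": 0}, {"offset": [0.42, -0.75, 0], "delta_rot": [0, 0, 0.1], "fingers": 0}, {"offset": [0.42, -0.75, 0], "delta_rot": [0, 0, 0.1], "fingers": 0}, {"offset": [0.42, -0.75, 0], "delta_rot": [0, 0, 0.1], "fingers": 0}, {"offset": [0.42, -0.75, 0], "delta_rot": [0, 0, 0.1], "fingers": 0}, {"offset": [0.42, -0.75, 0], "delta_rot": [0, 0, 0], "fingers": 0}, {"offset": [0.42, -0.75, 0], "delta_rot": [0, 0, 0], "fingers": 0}, {"offset": [0.42, -0.75, 0], "delta_rot": [0, 0, 0], "fingers": 0}, {"offset": [0.42, -0.75, 0], "delta_rot": [0, 0, 0], "fingers": 0}, {"offset": [0.42, -0.75, 0], "delta_rot": [0, 0, 0], "fingers": 0}, {"offset": [0.42, -0.75, 0], "delta_rot": [0, 0, 0], "fingers": 0}, {"offset": [0.42, -0.75, 0], "delta_rot": [0, 0, 0], "fingers": 0}, {"offset": [0.42, -0.75, 0], "delta_rot": [0, 0, 0], "fingers": 0}, {"offset": [0.42, -0.75, 0], "delta_rot": [0, 0, 0], "fingers": 0}, {"offset": [0.42, -0.75, 0], "delta_rot": [0, 0, 0], "fingers": 0}, {"offset": [0.2, -0.4, 0], "delta_rot": [0, 0, 0], "fingers": 0}, {"offset": [0, 0, 0], "delta_rot": [0, 0, 0], "fingers": 0}]'

```text
time: 1.77
ee_pos: [0.4461, 0.0874, 0.2311]
orientation: [0.078, 0.997, -0.001, 0.0]
ft_force: [0.2, 0.7, 0.2]
grip_width: 0.0001
finger_force: 0.0
```

carry_out --motion '[{"offset": [0.17, -0.13, -0.5], "delta_rot": [0, 0, 0], "fingers": 0}, {"offset": [0, 0, -0.8], "delta_rot": [0, 0, 0], "fingers": 0}, {"offset": [0, 0, -0.8], "delta_rot": [0, 0, 0], "fingers": 0}, {"offset": [0, 0, -0.8], "delta_rot": [0, 0, 0], "fingers": 0}, {"offset": [0, 0, -0.5], "delta_rot": [0, 0, 0], "fingers": 0}, {"offset": [0, 0, -0.2], "delta_rot": [0, 0, 0], "fingers": 0}, {"offset": [0, 0, -0.2], "delta_rot": [0, 0, 0], "fingers": 0}, {"offset": [0, 0, -0.2], "delta_rot": [0, 0, 0], "fingers": 0}, {"offset": [0, 0, -0.2], "delta_rot": [0, 0, 0], "fingers": 0}, {"offset": [0, 0, -0.2], "delta_rot": [0, 0, 0], "fingers": 0}, {"offset": [0, 0, -0.2], "delta_rot": [0, 0, 0], "fingers": 0}, {"offset": [0, 0, -0.1], "delta_rot": [0, 0, 0], "fingers": 0}, {"offset": [0, 0, 0], "delta_rot": [0, 0, 0], "fingers": 0}]'

```text
time: 2.85
ee_pos: [0.4517, 0.0873, 0.0433]
orientation: [0.074, 0.997, 0.0, 0.0]
ft_force: [-0.3, -0.6, 0.2]
grip_width: -0.0002
finger_force: 0.0
```

Run:
```python
from h import *
cv2.imwrite("pics/side2.png",vision.get_image("side"))
crop("pics/side2.png","pics/s2.png",195,130,115,115,5)
```

```text
(no output)
```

View pics/s2.png

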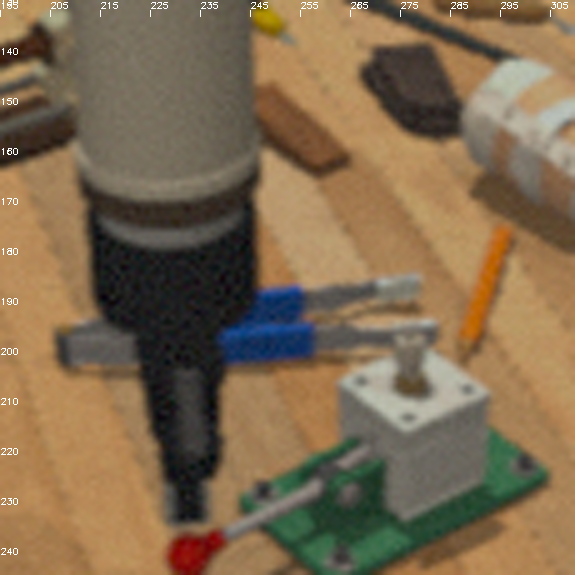

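The lever is right down and the coupling stands out of the bore at about (275,202). Now I'll go to the tongs.

carry_out --motion '[{"offset": [0, 0, 0.5], "delta_rot": [0, 0, 0], "fingers": 0}, {"offset": [0, 0, 0.8], "delta_rot": [0, 0, 0], "fingers": 30}, {"offset": [0, 0.2, 0.7], "delta_rot": [0, 0, 0], "fingers": 85}, {"offset": [0.3, 0.75, 0.3], "delta_rot": [0, 0, 0], "fingers": 85}, {"offset": [0.4, 0.8, 0], "delta_rot": [0, 0, 0], "fingers": 85}, {"offset": [0.4, 0.8, 0], "delta_rot": [0, 0, 0], "fingers": 85}, {"offset": [0.4, 0.8, 0], "delta_rot": [0, 0, 0], "fingers": 85}, {"offset": [0.4, 0.8, 0], "delta_rot": [0, 0, 0], "fingers": 85}, {"offset": [0.26, 0.5, 0], "delta_rot": [0, 0, 0], "fingers": 85}, {"offset": [0, 0.1, 0], "delta_rot": [0, 0, 0], "fingers": 85}, {"offset": [0, 0, 0], "delta_rot": [0, 0, 0], "fingers": 85}, {"offset": [0, 0, 0], "delta_rot": [0, 0, 0], "fingers": 85}]'

```text
time: 3.9
ee_pos: [0.5374, 0.2761, 0.1354]
orientation: [0.074, 0.997, -0.0, -0.0]
ft_force: [0.2, -0.3, -0.1]
grip_width: 0.0853
finger_force: 0.0
```

carry_out --motion '[{"offset": [0, 0, -0.7], "delta_rot": [0, 0, 0], "fingers": 85}, {"offset": [0, 0, -0.7], "delta_rot": [0, 0, 0], "fingers": 85}, {"offset": [0, 0, -0.6], "delta_rot": [0, 0, 0], "fingers": 85}, {"offset": [0, 0, -0.5], "delta_rot": [0, 0, 0], "fingers": 85}, {"offset": [0, 0, -0.4], "delta_rot": [0, 0, 0], "fingers": 85}, {"offset": [0, 0, -0.25], "delta_rot": [0, 0, 0], "fingers": 85}, {"offset": [0, 0, -0.12], "delta_rot": [0, 0, 0], "fingers": 85}, {"offset": [0, 0, 0], "delta_rot": [0, 0, 0], "fingers": 85}, {"offset": [0, 0, 0], "delta_rot": [0, 0, 0], "fingers": 60}, {"offset": [0, 0, 0], "delta_rot": [0, 0, 0], "fingers": 50}, {"offset": [0, 0, 0], "delta_rot": [0, 0, 0], "fingers": 46}, {"offset": [0, 0, 0], "delta_rot": [0, 0, 0], "fingers": 42}, {"offset": [0, 0, 0], "delta_rot": [0, 0, 0], "fingers": 41}, {"offset": [0, 0, 0], "delta_rot": [0, 0, 0], "fingers": 41}, {"offset": [0, 0, 0], "delta_rot": [0, 0, 0], "fingers": 41}, {"offset": [0, 0, 0], "delta_rot": [0, 0, 0], "fingers": 41}]'

```text
time: 5.23
ee_pos: [0.5388, 0.2776, 0.006]
orientation: [0.074, 0.997, 0.001, 0.001]
ft_force: [-0.7, -0.6, 5.8]
grip_width: 0.0412
finger_force: 6.5
```

carry_out --motion '[{"offset": [0, 0, 0.15], "delta_rot": [0, 0, 0], "fingers": 41}, {"offset": [0, 0, 0.25], "delta_rot": [0, 0, 0], "fingers": 41}, {"offset": [0, 0, 0.4], "delta_rot": [0, 0, 0], "fingers": 41}, {"offset": [0, 0, 0.5], "delta_rot": [0, 0, 0], "fingers": 41}, {"offset": [0, 0, 0.5], "delta_rot": [0, 0, 0], "fingers": 41}, {"offset": [0, 0, 0.5], "delta_rot": [0, 0, 0], "fingers": 41}, {"offset": [0, 0, 0.4], "delta_rot": [0, 0, 0], "fingers": 41}, {"offset": [0, 0, 0.2], "delta_rot": [0, 0, 0], "fingers": 41}, {"offset": [0, 0, 0.1], "delta_rot": [0, 0, 0], "fingers": 41}, {"offset": [0, 0, 0], "delta_rot": [0, 0, 0], "fingers": 41}]'

```text
time: 6.07
ee_pos: [0.5382, 0.2771, 0.1255]
orientation: [0.074, 0.997, 0.0, 0.001]
ft_force: [-0.4, -0.3, -1.0]
grip_width: 0.041
finger_force: 5.0
```

Run:
```python
from h import *
cv2.imwrite("pics/side3.png",vision.get_image("side"));cv2.imwrite("pics/top3.png",vision.get_image("top"))
crop("pics/side3.png","pics/s3.png",200,120,110,100,6)
crop("pics/top3.png","pics/t3.png",220,130,120,110,5)
a=cv2.imread("pics/s3.png");b=cv2.imread("pics/t3.png");h=max(a.shape[0],b.shape[0])
p=lambda i:cv2.copyMakeBorder(i,0,h-i.shape[0],0,0,0)
m=np.hstack([p(a),p(b)]);cv2.imwrite("pics/m3.png",cv2.resize(m,(m.shape[1]*5//8,m.shape[0]*5//8)));print(m.shape)
```

```text
(600, 1260, 3)
```

View pics/s3.png

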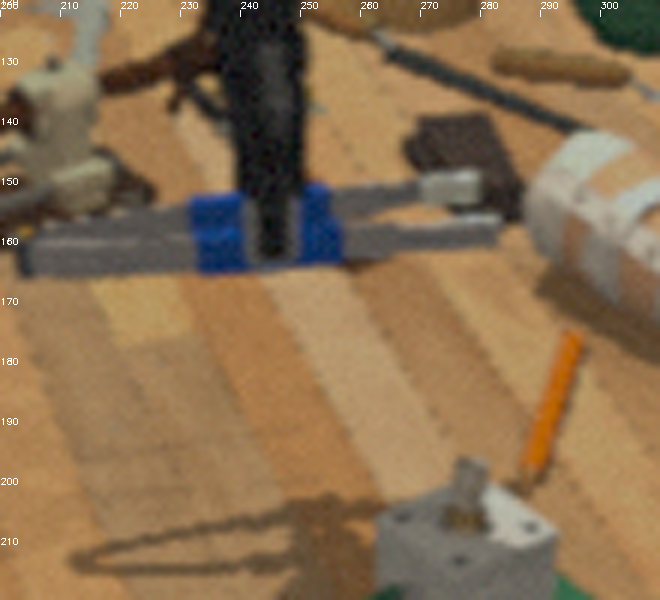

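View pics/t3.png

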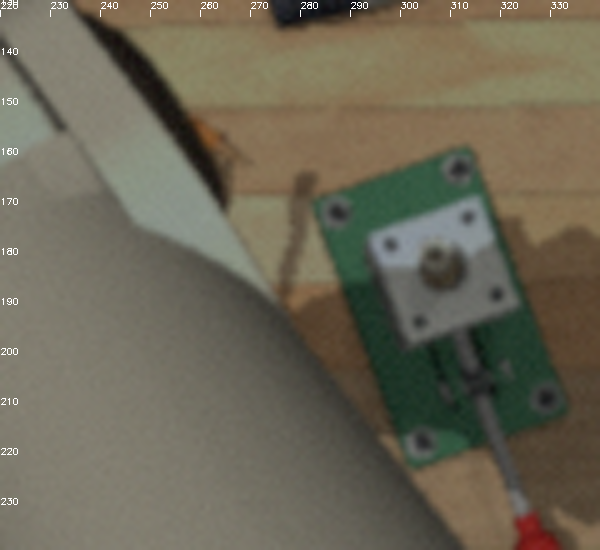

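Run:
```python
from h import *
r=lambda a:np.round(a,4)
print("coup", r(pw("top",(307.2,181.2),.091)))
S=lambda p:(p-[200,120]+.4)*6
a=np.radians(-8.5);x=np.array([np.cos(a),np.sin(a),0]);y=np.array([-x[1],x[0],0]);o=np.array([.5382,.2771,.1195])
for nm,p in(("knuckle top",o-.105*x+[0,0,.022]),("knuckle bot",o-.105*x),("rjaw tip bot",o+.101*x-.017*y+[0,0,.004]),("rjaw tip top",o+.101*x-.017*y+[0,0,.018]),("ljaw tip top",o+.101*x+.017*y+[0,0,.018]),("ljaw tip bot",o+.101*x+.017*y+[0,0,.004]),("rgrip rear bot",o-.033*x-.02*y),("rgrip front bot",o+.033*x-.02*y)):
    print(nm,r(S(wp("side",p))))
# coupling in side view predicted top
for z in(.066,.091): print(z,r(S(wp("side",(.579,.124,z)))))
print("jaw mid",r(o+.088*x), "delta units", (np.array([.579,.124])-(o+.088*x)[:2])/.04)
```

```text
coup [0.5814 0.1305 0.091 ]
knuckle top [ 25.4918 228.6805]
knuckle bot [ 29.4153 271.8215]
rjaw tip bot [493.5083 241.6178]
rjaw tip top [494.297  214.2786]
ljaw tip top [478.6263 177.5851]
ljaw tip bot [477.9629 204.5261]
rgrip rear bot [196.1984 280.0862]
rgrip front bot [344.2892 266.5133]
0.066 [465.0359 523.0744]
0.091 [466.1705 474.2091]
jaw mid [0.6252 0.2641 0.1195] delta units [-1.1558349 -3.5023193]
```

Tongs are held level, and the predicted jaw pixels match the picture. The coupling is standing about 25 mm out, leaning slightly. Next I'll move above it.

carry_out --motion '[{"offset": [-0.05, -0.15, 0], "delta_rot": [0, 0, 0], "fingers": 41}, {"offset": [-0.15, -0.4, 0], "delta_rot": [0, 0, 0], "fingers": 41}, {"offset": [-0.2, -0.5, 0], "delta_rot": [0, 0, 0], "fingers": 41}, {"offset": [-0.2, -0.6, 0], "delta_rot": [0, 0, 0], "fingers": 41}, {"offset": [-0.2, -0.6, 0], "delta_rot": [0, 0, 0], "fingers": 41}, {"offset": [-0.15, -0.5, 0], "delta_rot": [0, 0, 0], "fingers": 41}, {"offset": [-0.12, -0.4, 0], "delta_rot": [0, 0, 0], "fingers": 41}, {"offset": [-0.08, -0.2, 0], "delta_rot": [0, 0, 0], "fingers": 41}, {"offset": [0, -0.09, 0], "delta_rot": [0, 0, 0], "fingers": 41}, {"offset": [0, 0, 0], "delta_rot": [0, 0, 0], "fingers": 41}, {"offset": [0, 0, 0], "delta_rot": [0, 0, 0], "fingers": 41}]'

```text
time: 7.08
ee_pos: [0.492, 0.1402, 0.1244]
orientation: [0.074, 0.997, 0.0, 0.0]
ft_force: [-0.6, -0.2, -1.0]
grip_width: 0.0408
finger_force: 5.0
```

Run:
```python
from h import *
cv2.imwrite("pics/side4.png",vision.get_image("side"));cv2.imwrite("pics/top4.png",vision.get_image("top"))
crop("pics/side4.png","pics/s4.png",220,160,80,70,5)
crop("pics/top4.png","pics/t4.png",270,150,80,70,5)
cv2.imwrite("pics/m4.png",np.hstack([cv2.imread("pics/s4.png"),cv2.imread("pics/t4.png")]))
```

```text
(no output)
```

View pics/m4.png

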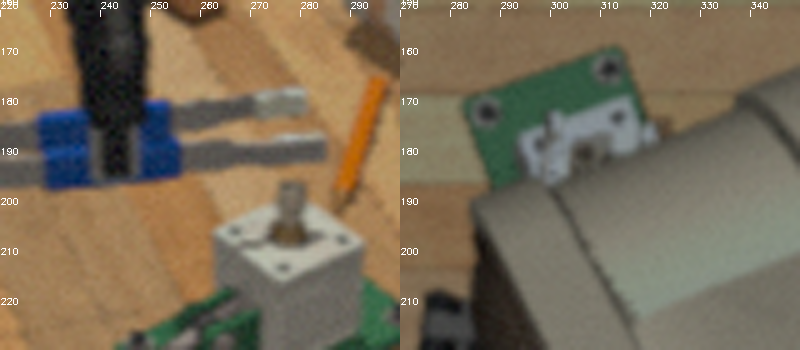

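The jaws straddle the coupling: in the top view they are at u≈299.5 and 320, with the coupling at 307.6. Allowing for parallax, that is centred within 2 mm. Descending and closing.

carry_out --motion '[{"offset": [0, 0, -0.1], "delta_rot": [0, 0, 0], "fingers": 41}, {"offset": [0, 0, -0.2], "delta_rot": [0, 0, 0], "fingers": 41}, {"offset": [0, 0, -0.25], "delta_rot": [0, 0, 0], "fingers": 41}, {"offset": [0, 0, -0.25], "delta_rot": [0, 0, 0], "fingers": 41}, {"offset": [0, 0, -0.2], "delta_rot": [0, 0, 0], "fingers": 41}, {"offset": [0, 0, -0.12], "delta_rot": [0, 0, 0], "fingers": 41}, {"offset": [0, 0, -0.06], "delta_rot": [0, 0, 0], "fingers": 41}, {"offset": [0, 0, 0], "delta_rot": [0, 0, 0], "fingers": 41}, {"offset": [0, 0, 0], "delta_rot": [0, 0, 0], "fingers": 41}]'

```text
time: 7.93
ee_pos: [0.4918, 0.1393, 0.0773]
orientation: [0.074, 0.997, -0.0, -0.0]
ft_force: [-0.5, -0.0, -0.7]
grip_width: 0.0411
finger_force: 5.0
```

Run:
```python
from h import *
cv2.imwrite("pics/side5.png",vision.get_image("side"));cv2.imwrite("pics/top5.png",vision.get_image("top"))
crop("pics/side5.png","pics/s5.png",220,160,80,70,5)
crop("pics/top5.png","pics/t5.png",270,150,80,70,5)
cv2.imwrite("pics/m5.png",np.hstack([cv2.imread("pics/s5.png"),cv2.imread("pics/t5.png")]))
```

```text
(no output)
```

View pics/m5.png

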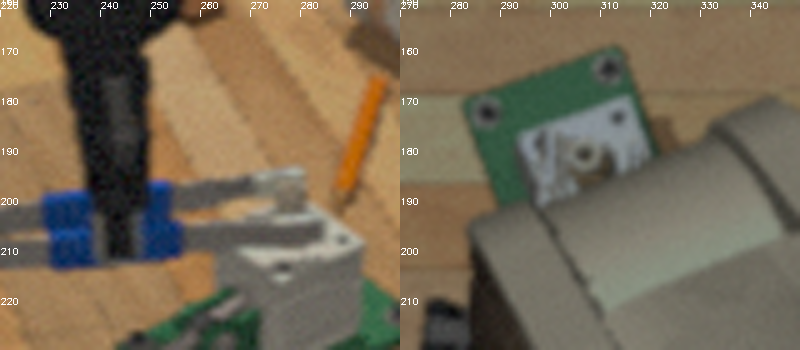

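The coupling stands between the pads at side pixel (277,198), with no contact forces. Now I'll close the tongs.

carry_out --motion '[{"offset": [0, 0, 0], "delta_rot": [0, 0, 0], "fingers": 38}, {"offset": [0, 0, 0], "delta_rot": [0, 0, 0], "fingers": 36}, {"offset": [0, 0, 0], "delta_rot": [0, 0, 0], "fingers": 34}, {"offset": [0, 0, 0], "delta_rot": [0, 0, 0], "fingers": 32}, {"offset": [0, 0, 0], "delta_rot": [0, 0, 0], "fingers": 30}, {"offset": [0, 0, 0], "delta_rot": [0, 0, 0], "fingers": 28}, {"offset": [0, 0, 0], "delta_rot": [0, 0, 0], "fingers": 25}, {"offset": [0, 0, 0], "delta_rot": [0, 0, 0], "fingers": 22}, {"offset": [0, 0, 0], "delta_rot": [0, 0, 0], "fingers": 20}, {"offset": [0, 0, 0], "delta_rot": [0, 0, 0], "fingers": 20}, {"offset": [0, 0, 0], "delta_rot": [0, 0, 0], "fingers": 20}, {"offset": [0, 0, 0], "delta_rot": [0, 0, 0], "fingers": 20}, {"offset": [0, 0, 0], "delta_rot": [0, 0, 0], "fingers": 20}]'

```text
time: 9.12
ee_pos: [0.4916, 0.1391, 0.0772]
orientation: [0.074, 0.997, -0.0, -0.0]
ft_force: [-0.5, -2.5, -0.5]
grip_width: 0.0289
finger_force: 59.6
```

carry_out --motion '[{"offset": [0, 0, 0.05], "delta_rot": [0, 0, 0], "fingers": 20}, {"offset": [0, 0, 0.1], "delta_rot": [0, 0, 0], "fingers": 20}, {"offset": [0, 0, 0.15], "delta_rot": [0, 0, 0], "fingers": 20}, {"offset": [0, 0, 0.2], "delta_rot": [0, 0, 0], "fingers": 20}, {"offset": [0, 0, 0.25], "delta_rot": [0, 0, 0], "fingers": 20}, {"offset": [0, 0, 0.3], "delta_rot": [0, 0, 0], "fingers": 20}, {"offset": [0, 0, 0.35], "delta_rot": [0, 0, 0], "fingers": 20}, {"offset": [0, 0, 0.35], "delta_rot": [0, 0, 0], "fingers": 20}, {"offset": [0, 0, 0.35], "delta_rot": [0, 0, 0], "fingers": 20}, {"offset": [0, 0, 0.35], "delta_rot": [0, 0, 0], "fingers": 20}, {"offset": [0, 0, 0.35], "delta_rot": [0, 0, 0], "fingers": 20}, {"offset": [0, 0, 0.3], "delta_rot": [0, 0, 0], "fingers": 20}, {"offset": [0, 0, 0.25], "delta_rot": [0, 0, 0], "fingers": 20}, {"offset": [0, 0, 0.15], "delta_rot": [0, 0, 0], "fingers": 20}, {"offset": [0, 0, 0.1], "delta_rot": [0, 0, 0], "fingers": 20}, {"offset": [0, 0, 0.05], "delta_rot": [0, 0, 0], "fingers": 20}, {"offset": [0, 0, 0], "delta_rot": [0, 0, 0], "fingers": 20}, {"offset": [0, 0, 0], "delta_rot": [0, 0, 0], "fingers": 20}, {"offset": [0, 0, 0], "delta_rot": [0, 0, 0], "fingers": 20}, {"offset": [0, 0, 0], "delta_rot": [0, 0, 0], "fingers": 20}]'

```text
time: 10.78
ee_pos: [0.4913, 0.1392, 0.2226]
orientation: [0.074, 0.997, -0.0, -0.001]
ft_force: [0.2, -0.9, -1.1]
grip_width: 0.0287
finger_force: 59.8
```

Run:
```python
from h import *
cv2.imwrite("pics/side6.png",vision.get_image("side"))
crop("pics/side6.png","pics/s6.png",195,120,110,120,5)
```

```text
(no output)
```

View pics/s6.png

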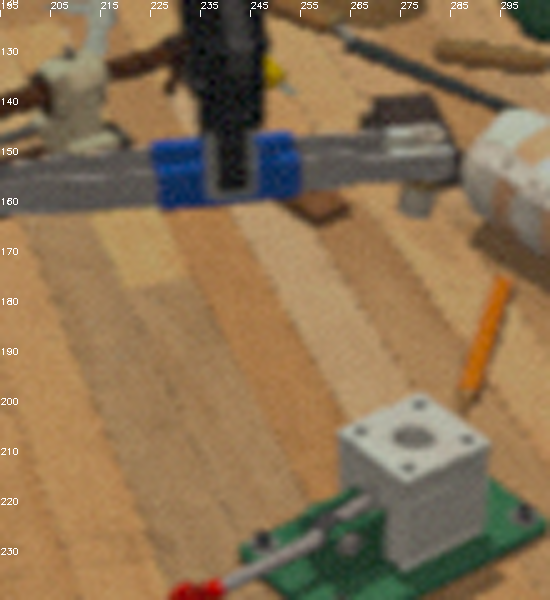

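The coupling hangs in the closed tongs at about (277,159), high above the empty bore at (278,207), and the lever is still down. Handing in.

```bash
python3 -c "
from plant import bot
print(bot.finish_job())"
```

```text
the job is handed in; nothing more can be done
None
```

I handed in the job at about 11 s of robot time: the lever is right down, and the coupling is held in the closed tongs with its middle about 14 cm above the bore mouth (lower end about 12 cm clear); the judge returned no verdict.

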